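# Sort the ratchet clamps at the ship's office desk

### The job

Clear the three ratchet clamps off the desk: those ratcheted shut go into the drawer of the green file, which you must open first and push fully shut again afterwards; any that is open goes into the shallow pen tray, so that it does not snag the drawer. Leave the jaws as you find them, shut or open, and do not shift the other things on the desk.

Things in the scene. Friction and masses are not known exactly. Their poses are not given: they have to be found in the camera images.
- clamp_a: One of three like steel ratchet clamps (locking forceps), 124 mm long, lying flat. Origin: on the pivot axis, at the underside; x to the jaw tips (57 mm off), -x to the two finger rings (67 mm off), z up. A round upright post 18 mm thick stands on the pivot from 9 to 28 mm height: grip it from above at any yaw, fingertips 10 mm or more above the desk. The rest is at most 9 mm high. About 105 g.
- clamp_a_arm (a joint): Hinge angle of that clamp's second arm, rad: under 0.05 = ratcheted shut (jaws touch, rings side by side, ratchet bars overlap); 0.5 to 0.65 = open (jaw tips about 30 to 40 mm apart, rings spread). The second arm's jaw opens to the clamp's -y, its ring to +y. Stiff, 0.12 N m: stays as it is unless pushed.
- clamp_b: One of three like steel ratchet clamps (locking forceps), 124 mm long, lying flat. Origin: on the pivot axis, at the underside; x to the jaw tips (57 mm off), -x to the two finger rings (67 mm off), z up. A round upright post 18 mm thick stands on the pivot from 9 to 28 mm height: grip it from above at any yaw, fingertips 10 mm or more above the desk. The rest is at most 9 mm high. About 105 g.
- clamp_b_arm (a joint): Hinge angle of that clamp's second arm, rad: under 0.05 = ratcheted shut (jaws touch, rings side by side, ratchet bars overlap); 0.5 to 0.65 = open (jaw tips about 30 to 40 mm apart, rings spread). The second arm's jaw opens to the clamp's -y, its ring to +y. Stiff, 0.12 N m: stays as it is unless pushed.
- clamp_c: One of three like steel ratchet clamps (locking forceps), 124 mm long, lying flat. Origin: on the pivot axis, at the underside; x to the jaw tips (57 mm off), -x to the two finger rings (67 mm off), z up. A round upright post 18 mm thick stands on the pivot from 9 to 28 mm height: grip it from above at any yaw, fingertips 10 mm or more above the desk. The rest is at most 9 mm high. About 105 g.
- clamp_c_arm (a joint): Hinge angle of that clamp's second arm, rad: under 0.05 = ratcheted shut (jaws touch, rings side by side, ratchet bars overlap); 0.5 to 0.65 = open (jaw tips about 30 to 40 mm apart, rings spread). The second arm's jaw opens to the clamp's -y, its ring to +y. Stiff, 0.12 N m: stays as it is unless pushed.
- file_drawer0 (a joint): How far the file's drawer is out, m: 0 = fully shut, 0.165 = fully out. Slides with about 1 N friction plus 4 N per m/s; starts shut or nearly so.
- file_drawer0_handle (a point): Middle of the drawer's bar handle, 47 mm above the desk: a level bar 11 mm thick, 105 mm long along its y; the drawer front is 35 mm to its +x (from the bar's centre). Pinch it from above, fingers closing along x. The drawer opens along -x; the point moves with it.
- drawer_floor (a point): Centre of the drawer's inner floor, 22 mm above the desk; axes of the drawer, moves with it. Inside 195 (x) x 168 mm (y); side walls rise 41 mm, the front panel 51 mm above the floor. The handle is 154 mm to its -x. Fully out, the floor from x = -97 to +55 mm is uncovered, the rest stays under the cabinet's top.
- file: Green steel one-drawer file cabinet, fixed, 240 x 210 x 85 mm (x, y, z). Origin: centre of its underside; the drawer front faces its -x. There is 51 mm between drawer floor and cabinet roof.
- tray: Shallow open aluminium pen tray, fixed, 200 x 150 mm (x, y), walls 4 mm thick and 22 mm high, floor about 4 mm thick. Origin: centre of its underside.
- stamp_a: Rubber stamp with wooden handle, 22 x 50 mm, 60 mm high; a bystander. Origin: centre of its underside.
- stamp_b: Rubber stamp with wooden handle, 22 x 35 mm, 60 mm high; a bystander. Origin: centre of its underside.
- ink_pad: Ink pad tin 60 x 90 x 13 mm; a bystander. Origin: centre of its underside.
- eraser: White eraser 45 x 20 x 12 mm; a bystander. Origin: centre of its underside.
- mug: White mug, 76 mm wide, 85 mm high; a bystander. Origin: centre of its underside.
- ink: Ink jar, 44 mm wide, 60 mm high; a bystander. Origin: centre of its underside.
- stapler: Dark stapler 130 x 34 x 40 mm, along its x; a bystander. Origin: centre of its underside.

How it is judged:
By the outcome, as a careful person would: the job done as asked, in the order asked, and still so for the second after the job is handed in, with the robot touching nothing.
It also fails if it takes over 72 s, if anything falls off the work surface, if the arm or the gripper's body presses on something with over 40 N, if the wrist force passes 120 N, or if a joint passes its speed limit or range.

### The arm

A 7-joint arm with a two-finger parallel gripper is mounted at the origin on the work surface. World frame = base frame: x ahead of the robot, y to its left, z up, the work surface at z = 0. Lengths are in m, angles in rad, forces in N, time in s.
With the tool pointing down it reaches from about 0.425 to 0.95 m from the base axis. Payload 4.7 kg.
Tool frame: the origin (TCP) lies on the centre line of the jaws, within the pads' length; the fingertips stand robot.nose_length ahead of it and the grasp point (between the pads) lies 8 mm behind it (robot.nose_length is the distance from the TCP to the fingertips, in m); z points along the fingers, y is the line along which they close (so a half turn about z gives the same grasp; the last joint's range is limited). The gripper opens to 85 mm and grips with 20 to 120 N. Pads are 22 mm wide; open, the fingers measure 114 mm over their backs; the gripper's body (76 mm by 85 mm) begins 54 mm behind the grasp point. The pads swing forward as they close: fully open they stand 13 mm farther back than shut.
Start: joints at [1.152, 0.469, -0.049, 1.532, 0.024, 1.141, -0.082], TCP at [0.257, -0.624, 0.242] pointing down, gripper open.
Joint ranges: [-2.59, 2.59], [-0.33, 1.99], [-1.39, 1.29], [0.1, 2.45], [-1.04, 4.18], [0.21, 1.99], [-2.66, 2.66]. Speed limits (rad/s): [2.57, 2.57, 3.14, 3.14, 3.14, 3.14, 3.14].

### API

Orientations are given as [roll, pitch, yaw] about the fixed x, y, z axes, in that order (R = Rz(yaw) Ry(pitch) Rx(roll)).
In Python, from plant import robot gives the robot as it stands. Calls block until the motion is done:
- robot.goto(position, orientation): joint-space move of the TCP to a pose.
- robot.move_straight(position, vel=0.15, attitude=None, contact_N=None): straight line of the TCP; attitude=None keeps the orientation; vel is the mean speed in m/s. With contact_N (N) it stops when the force on the tool has changed by that much, and returns True; else False.
- robot.move_joints(angles): joint-space move.
- robot.grip(opening, strength=None): opening from 0.0 (shut) to 1.0 (fully open); strength is the grip in N (None keeps the last); returns when the fingers have stopped.
- robot.sleep(seconds).
- robot.inverse_kinematics(position, orientation): joint angles nearest the present ones, or None.
- robot.sense(): the state.
- robot.grab_frame(name): name is "scene" or "top" or "wrist"; returns a dict with "image" (400x640x3 uint8, red, green, blue), "range_z" (400x640 float32, m along the optical axis (not along the pixel's ray), 0 where there is no reading), "fx", "fy", "cx", "cy" (pixels), "dist_coeffs" ([k1, k2, p1, p2, k3] as OpenCV has them; the pictures are not rectified), "R" (3x3) and "t" (3): a world point X has camera coordinates R X + t. Camera axes: x right, y down, z forward; pixel columns grow to the right and rows downward; lengths in m; the calibration is good to about 2 mm. A picture is of the moment at which its call begins.
A pose or a line that the arm cannot do raises robot.IKError and nothing moves.
- robot.close_job(): hands the job in; it is judged then, once.
The state is a dict: "t": time; "joint_pos": joint angles; "joint_velocities": joint speeds; "effort": joint torques, N m; "tcp_pos": TCP position; "tcp_rot": TCP orientation; "wrist_force": force on the tool from outside, world axes, zero at the start; "torque": the same for the moment, N m; "opening": opening from 0.0 (shut) to 1.0 (fully open); "gripper_force": force on a finger pad.
Only numpy, scipy, OpenCV 4.12 (cv2) and the standard library are available. Lean on these libraries where they do the work, as an engineer would, in place of code of your own. Each camera call takes 0.05 s, during which the arm holds its last target. There are 200 camera calls.

## Working session

There is one attempt and no reset: what is moved stays moved. The work goes in short steps, each a Python script; the robot and the scene stay as the last script left them, time stands still between calls to the robot, and variables do not carry over. Pictures are saved under pics/ and viewed, at most 10 in all, crops included, and the job is handed in when it is done.

```bash
ls; mkdir -p pics
python3 - <<'E'
from plant import robot
import cv2,numpy as np
print(robot.nose_length, robot.sense()['tcp_rot'])
for n in ["top","scene"]:
    f=robot.grab_frame(n)
    np.savez(f'{n}0.npz',**f)
    cv2.imwrite(f'pics/{n}0.png',f['image'][:,:,::-1])
    print(n,f['fx'],f['cx'],f['cy'],f['dist_coeffs'],f['R'],f['t'],(f['range_z']>0).mean())
E
```

```text
pics
0.011 [-3.13960473e+00  9.86559131e-05  3.89767710e-01]
top 389.06682055520247 312.72213410541974 197.11699555233898 [-0.0790187  0.         0.         0.         0.       ] [[-0.00162535 -0.99969985 -0.02444501]
 [-0.99404421  0.00427886 -0.10889353]
 [ 0.10896544  0.02412243 -0.99375281]] [-0.0386683   0.58756666  1.1910906 ] 0.99578125
scene 361.3481159121019 323.09585103163135 191.8342815242823 [-0.04629787  0.          0.          0.          0.        ] [[-6.97232279e-01  7.16845259e-01 -1.51834107e-04]
 [ 4.24976885e-01  4.13178870e-01 -8.05405406e-01]
 [-5.77288313e-01 -5.61619173e-01 -5.92724311e-01]] [ 0.45132847 -0.15428619  1.24975749] 0.996
```

View pics/top0.png

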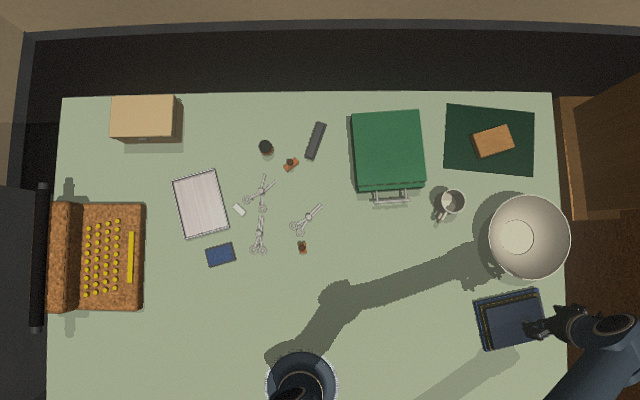

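View pics/scene0.png

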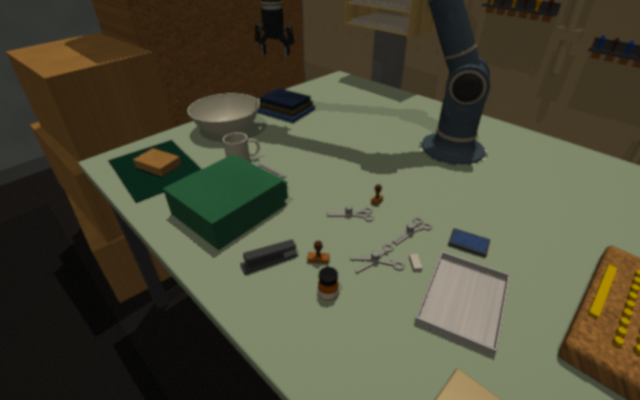

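The top view shows the clamps at about (262,192), (260,235) and (306,217), the tray at (200,204), the file at (388,150) and the handle at (391,196). Next I'll rectify a crop and get coordinates.

```bash
cat > h.py <<'E'
import numpy as np,cv2
def K(f): return np.array([[f['fx'],0,f['cx']],[0,f['fy'],f['cy']],[0,0,1.]])
def ray(f,uv):
    uv=np.asarray(uv,float).reshape(-1,1,2)
    p=cv2.undistortPoints(uv,K(f),np.asarray(f['dist_coeffs'],float)).reshape(-1,2)
    d=np.c_[p,np.ones(len(p))]@np.asarray(f['R'])
    return -np.asarray(f['R']).T@f['t'],d
def onplane(f,uv,z):
    o,d=ray(f,uv); return o+d*((z-o[2])/d[:,2])[:,None]
def bydepth(f,uv):
    o,d=ray(f,uv); uv=np.atleast_2d(np.asarray(uv)).astype(int)
    return o+d*f['range_z'][uv[:,1],uv[:,0]][:,None]
def cross(fa,ua,fb,ub):
    (o,d),(p,e)=ray(fa,ua),ray(fb,ub); d,e=d[0],e[0]
    s=np.linalg.lstsq(np.c_[d,-e],p-o,rcond=None)[0]
    a,b=o+s[0]*d,p+s[1]*e
    return (a+b)/2,np.linalg.norm(a-b)
def project(f,X):
    r,_=cv2.Rodrigues(np.asarray(f['R'])); 
    return cv2.projectPoints(np.asarray(X,float).reshape(-1,1,3),r,np.asarray(f['t'],float),K(f),np.asarray(f['dist_coeffs'],float))[0].reshape(-1,2)
def rectify(f,x0,x1,y0,y1,z,s):
    # map-like picture of plane z: up=+x, right=-y, s px per m
    xs=np.arange(x1,x0,-1/s); ys=np.arange(y1,y0,-1/s)
    X,Y=np.meshgrid(xs,ys,indexing='ij')
    uv=project(f,np.stack([X,Y,0*X+z],-1)).reshape(*X.shape,2).astype(np.float32)
    return cv2.remap(np.ascontiguousarray(f['image'][:,:,::-1]),uv[...,0].copy(),uv[...,1].copy(),cv2.INTER_CUBIC)
E
python3 - <<'E'
from h import *
t=dict(np.load('top0.npz'))
s=dict(np.load('scene0.npz'))
n=dict(c1=(262,192),c2=(260,235),c3=(306,217),tray=(200,204),handle=(391,196),stA=(291,164),stB=(302,246),ink=(265,147),mug=(452,201),stapler=(316,140),eraser=(239,210),pad=(220,254),file0=(353,115),file1=(418,111),file2=(425,182),file3=(357,192))
for k,v in n.items(): print(k,onplane(t,[v],0.085 if 'file' in k else 0.01).round(3),bydepth(t,[v]).round(3))
im=rectify(t,.35,.85,-.25,.4,.01,1000)
cv2.imwrite('pics/rect0.png',im)
for a,b in [((262,192),(375,258)),((260,235),(410,230)),((306,217),(349,212))]: print(cross(t,a,s,b))
E
```

```text
c1 [[0.607 0.123 0.01 ]] [[0.605 0.121 0.028]]
c2 [[0.469 0.128 0.01 ]] [[0.469 0.125 0.027]]
c3 [[ 0.526 -0.018  0.01 ]] [[ 0.525 -0.019  0.031]]
tray [[0.569 0.325 0.01 ]] [[ 0.454 -0.07   1.247]]
handle [[ 0.592 -0.29   0.01 ]] [[ 0.593 -0.292  0.001]]
stA [[0.698 0.03  0.01 ]] [[0.69  0.027 0.052]]
stB [[ 0.435 -0.006  0.01 ]] [[ 0.435 -0.008  0.059]]
ink [[0.755 0.116 0.01 ]] [[0.742 0.108 0.062]]
mug [[ 0.575 -0.486  0.01 ]] [[ 0.576 -0.487  0.007]]
stapler [[ 0.777 -0.051  0.01 ]] [[ 0.769 -0.051  0.038]]
eraser [[0.549 0.197 0.01 ]] [[0.549 0.196 0.013]]
pad [[0.409 0.256 0.01 ]] [[0.409 0.255 0.014]]
file0 [[ 0.836 -0.166  0.085]] [[ 0.836 -0.166  0.085]]
file1 [[ 0.848 -0.367  0.085]] [[ 0.847 -0.367  0.088]]
file2 [[ 0.626 -0.381  0.085]] [[ 0.638 -0.403  0.003]]
file3 [[ 0.596 -0.175  0.085]] [[ 0.603 -0.179  0.036]]
(array([0.60705346, 0.12514793, 0.00474332]), np.float64(0.002368869778599399))
(array([0.46896409, 0.12978124, 0.00356691]), np.float64(0.0014306272865246298))
(array([ 0.52718769, -0.01961264,  0.01056272]), np.float64(0.0031052305476161265))
```

View pics/rect0.png

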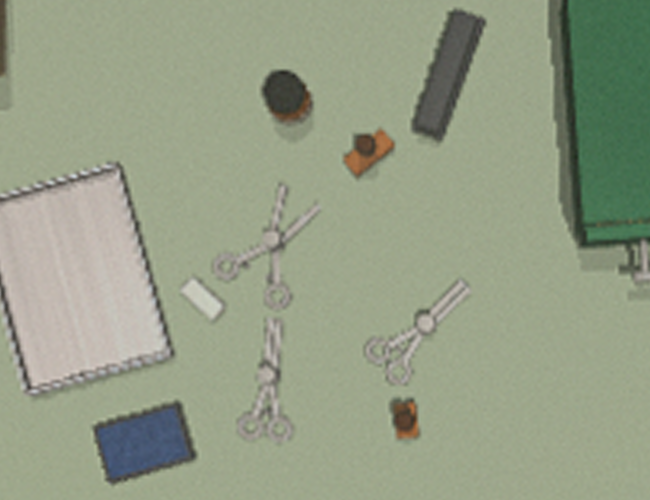

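The rectified view has x=.85-row/1000 and y=.4-col/1000. The clamp at (272,240) is open. Those at (267,373) and (425,322) look shut. Next are close wrist looks at the handle and clamps.

Run:
```python
from plant import robot
from h import *
def shot(n):
    robot.sleep(.2)
    f=robot.grab_frame('wrist'); np.savez(n+'.npz',**f); cv2.imwrite(f'pics/{n}.png',f['image'][:,:,::-1])
    s=robot.sense(); C=-f['R'].T@f['t']; print(n,s['t'],s['tcp_pos'].round(3) if hasattr(s['tcp_pos'],'round') else s['tcp_pos'],'cam',C.round(3),f['R'][2].round(2),s['joint_pos'][6])
for y in (np.pi/2+.1,-np.pi/2+.1):
    q=robot.inverse_kinematics([.56,-.29,.3],[np.pi,0,y]); print(y,q)
robot.goto([.54,-.29,.34],[np.pi,0,-np.pi/2+.1] if abs(robot.inverse_kinematics([.56,-.29,.3],[np.pi,0,-np.pi/2+.1])[6])<abs(robot.inverse_kinematics([.56,-.29,.3],[np.pi,0,np.pi/2+.1])[6]) else [np.pi,0,np.pi/2+.1])
shot('wh')
yaw=robot.sense()['tcp_rot'][2]
robot.goto([.50,.06,.36],[np.pi,0,yaw]); shot('wc1')
robot.goto([.50,.14,.36],[np.pi,0,yaw]); shot('wc2')
a=cv2.imread('pics/wh.png');b=cv2.imread('pics/wc1.png')
cv2.imwrite('pics/both.png',cv2.resize(np.vstack([a,b]),(480,600)))
```

```text
1.6707963267948966 [ 0.73910123  0.39135349 -0.45110711  1.55273723  0.17685782  1.23816231
  0.35978806]
-1.4707963267948965 [ 0.30665796  0.35232959  0.14063445  1.58015586 -0.05166934  1.21274716
 -2.58471432]
wh 2.0 [ 0.54  -0.291  0.34 ] cam [ 0.531 -0.219  0.472] [ 0.03 -0.28 -0.96] 0.39146065856327167
wc1 3.575 [0.5   0.059 0.36 ] cam [0.492 0.131 0.492] [ 0.03 -0.28 -0.96] -0.20289819788110977
wc2 4.2417 [0.5   0.139 0.36 ] cam [0.492 0.21  0.492] [ 0.03 -0.28 -0.96] -0.3859674741429649
```

View pics/both.png

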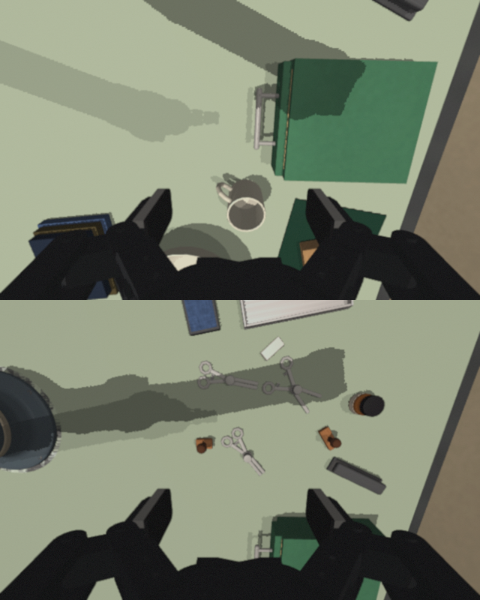

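```bash
cat >> h.py <<'E'
def cloud(f):
    v,u=np.mgrid[0:400,0:640]; uv=np.c_[u.ravel(),v.ravel()]
    P=bydepth(f,uv); P[f['range_z'].ravel()==0]=np.nan; return P.reshape(400,640,3)
E
python3 - <<'E'
from h import *
F={n:dict(np.load(n+'.npz')) for n in ('wh','wc1','wc2')}
f=F['wh'];P=cloud(f);hsv=cv2.cvtColor(f['image'],cv2.COLOR_RGB2HSV)
green=(hsv[...,0]>60)&(hsv[...,0]<90)&(hsv[...,1]>120)
Q=P[green&(abs(P[...,0]-.72)<.2)&(abs(P[...,1]+.28)<.15)]
print('roof z',np.percentile(Q[:,2],[50,60,80]))
T=Q[(Q[:,2]>.075)&(Q[:,2]<.1)]
(c,wh,a)=cv2.minAreaRect(T[:,:2].astype(np.float32)); print('file rect',c,wh,a)
m=np.isfinite(P[...,2])&~green&(P[...,2]>.03)&(P[...,2]<.065)&(P[...,0]>.5)&(P[...,0]<.66)&(P[...,1]<-.2)&(P[...,1]>-.38)
H=P[m]; r=cv2.minAreaRect(H[:,:2].astype(np.float32)); print('handle',len(H),r,np.median(H,0))
posts={'o':(.605,.122),'b':(.469,.126),'c':(.525,-.019)}
for n in ('wc1','wc2'):
    f=F[n];P=cloud(f)
    for k,(x,y) in posts.items():
        d=np.hypot(P[...,0]-x,P[...,1]-y); 
        m=(d<.025)&(P[...,2]>.02)&(P[...,2]<.04); A=P[m]; px=np.argwhere(m)[:,::-1]
        print(n,k,len(A),A.mean(0).round(4) if len(A) else 0, 'zmed',np.median(A[:,2]).round(4), px.mean(0).round(1), 'plane',onplane(f,[px.mean(0)],.028).round(4))
    S=P[(P[...,2]<.007)&(abs(P[...,0]-.55)<.1)&(abs(P[...,1]-.1)<.1)]; print('desk',np.median(S[:,2]))
    g=f['image'].astype(int)
tr=[]
f=F['wc2']; P=cloud(f)
A=P[(P[...,2]>.014)&(P[...,2]<.03)&(P[...,1]>.215)&(P[...,1]<.45)&(P[...,0]>.44)&(P[...,0]<.72)]
print('tray',len(A),cv2.minAreaRect(A[:,:2].astype(np.float32)))
for n,z in (('wc1',.006),):
    im=rectify(F[n],.40,.66,-.08,.18,.006,2300); cv2.imwrite('pics/clamps.png',im)
E
```

```text
Traceback (most recent call last):
IndexError: index -1 is out of bounds for axis 0 with size 0
```

```bash
cat > m.py <<'E'
from h import *
F={n:dict(np.load(n+'.npz')) for n in ('wh','wc1','wc2')}
f=F['wh'];P=cloud(f);hsv=cv2.cvtColor(f['image'],cv2.COLOR_RGB2HSV)
for u,v in [(470,200),(346,160),(100,60)]: print('px',u,v,hsv[v,u],f['range_z'][v,u],P[v,u].round(3),onplane(f,[(u,v)],.085).round(3))
print('valid',[(F[n]['range_z']>0).mean() for n in F])
im=rectify(F['wc1'],.40,.66,-.08,.18,.006,2300); cv2.imwrite('pics/clamps.png',im)
E
python3 m.py
```

```text
px 470 200 [ 70  99 119] 0.4030377 [ 0.742 -0.313  0.085] [[ 0.742 -0.313  0.085]]
px 346 160 [ 16  23 147] 0.4204047 [ 0.575 -0.281  0.053] [[ 0.572 -0.276  0.085]]
px 100 60 [ 39  37 184] 0.43312576 [ 0.216 -0.182  0.   ] [[ 0.272 -0.189  0.085]]
valid [np.float64(0.9958984375), np.float64(0.99587109375), np.float64(0.99618359375)]
```

View pics/clamps.png

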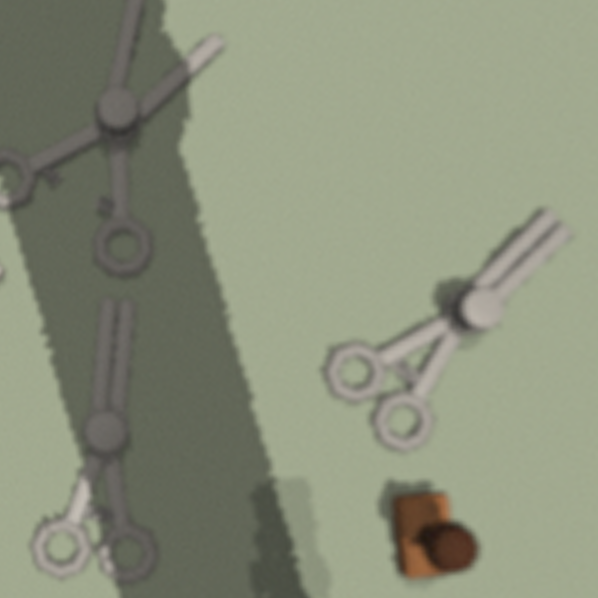

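The close view shows the clamp at post (118,112) with its jaws wide and rings spread, so it is open. The ones at (105,432) and (480,308) have jaws touching and ratchet bars overlapping, so they are shut. Now the numbers.

```bash
cat > m.py <<'E'
from h import *
F={n:dict(np.load(n+'.npz')) for n in ('wh','wc1','wc2')}
f=F['wh'];P=cloud(f);hsv=cv2.cvtColor(f['image'],cv2.COLOR_RGB2HSV)
green=(hsv[...,0]>60)&(hsv[...,0]<90)&(hsv[...,1]>80)
tip=P[(hsv[...,2]<120)&(P[...,2]>.15)]
print('fingertip z (tcp .34)',np.percentile(tip[:,2],[.1,1,5]).round(4))
m=green&(abs(P[...,0]-.72)<.2)&(abs(P[...,1]+.28)<.15)&(P[...,2]>.075)&(P[...,2]<.1)
m=cv2.morphologyEx(m.astype(np.uint8),cv2.MORPH_OPEN,np.ones((3,3)))>0
print('file',np.median(P[m][:,2]),cv2.minAreaRect(P[m][:,:2].astype(np.float32)))
m=~green&(P[...,2]>.045)&(P[...,2]<.06)&(P[...,0]>.5)&(P[...,0]<.595)&(P[...,1]<-.2)&(P[...,1]>-.38)
H=P[m]; print('handle',len(H),cv2.minAreaRect(H[:,:2].astype(np.float32)),np.median(H,0))
posts={'o':(.605,.122),'b':(.469,.126),'c':(.525,-.019)}
px={}
for n in ('wc1','wc2'):
    f=F[n];P=cloud(f)
    for k,(x,y) in posts.items():
        m=(np.hypot(P[...,0]-x,P[...,1]-y)<.025)&(P[...,2]>.025)&(P[...,2]<.034); A=P[m]
        (u,r)=cv2.minEnclosingCircle(np.argwhere(m)[:,::-1].astype(np.float32)); px[n,k]=u
        print(n,k,len(A),A.mean(0).round(4),'plane',onplane(f,[u],.028)[0].round(4))
for k in posts: print('tri',k,cross(F['wc1'],px['wc1',k],F['wc2'],px['wc2',k]))
A=P[(P[...,2]>.016)&(P[...,2]<.03)&(P[...,1]>.215)&(P[...,1]<.45)&(P[...,0]>.44)&(P[...,0]<.72)]
B=P[(P[...,2]<.016)&(abs(P[...,1]-.32)<.03)&(abs(P[...,0]-.57)<.03)]
print('tray',len(A),A[:,1].max(),cv2.minAreaRect(A[:,:2].astype(np.float32)),'floor',np.median(B[:,2]))
# tray by colour in the top view
t=dict(np.load('top0.npz')); im=rectify(t,.42,.74,.2,.44,.022,1000); h=cv2.cvtColor(im,cv2.COLOR_BGR2HSV)
c=max(cv2.findContours(cv2.morphologyEx(((h[...,1]<40)).astype(np.uint8),cv2.MORPH_OPEN,np.ones((5,5))),0,2)[0],key=cv2.contourArea)
r=cv2.minAreaRect(c); print('tray top',.74-r[0][1]/1000,.44-r[0][0]/1000,r)
E
python3 m.py
```

```text
fingertip z (tcp .34) [0.3436 0.3492 0.3633]
file 0.08509759895465424 ((0.7345163226127625, -0.26967471837997437), (0.22486546635627747, 0.20817311108112335), 4.120263576507568)
handle 774 ((0.5813341736793518, -0.28019383549690247), (0.03139476478099823, 0.11309577524662018), 2.4861092567443848) [ 0.5729012  -0.27414154  0.05142681]
wc1 o 119 [0.608  0.1296 0.0278] plane [0.6078 0.1294 0.028 ]
wc1 b 119 [0.4739 0.1344 0.0282] plane [0.474  0.1343 0.028 ]
wc1 c 91 [ 0.5249 -0.0215  0.0279] plane [ 0.5252 -0.0214  0.028 ]
wc2 o 102 [0.6079 0.13   0.0278] plane [0.6083 0.1293 0.028 ]
wc2 b 104 [0.4739 0.1351 0.0279] plane [0.4738 0.1349 0.028 ]
wc2 c 82 [ 0.5251 -0.0214  0.0276] plane [ 0.5253 -0.0206  0.028 ]
tri o (array([0.60800397, 0.12937648, 0.02821158]), np.float64(0.0005090379722457253))
tri b (array([0.47377957, 0.13432885, 0.02426293]), np.float64(0.0001610443570371662))
tri c (array([ 0.52558288, -0.02294595,  0.02333466]), np.float64(5.173772100755607e-05))
tray 1002 0.36980475142187763 ((0.5716467499732971, 0.31728461384773254), (0.19960156083106995, 0.12443964183330536), 15.498074531555176) floor 0.004312378711266107
tray top 0.56951708984375 0.3237095489501953 ((116.29045104980469, 170.48291015625), (209.08444213867188, 162.10076904296875), 74.86416625976562)
```

```bash
cat >> h.py <<'E'
FY=.07; fx=np.array([np.cos(FY),np.sin(FY),0]); fyv=np.array([-np.sin(FY),np.cos(FY),0])
H0=np.array([.5725,-.280,.039])
E
python3 - <<'E'
from plant import robot
from h import *
o=[np.pi,0,np.pi/2+FY]
robot.grip(.3,60)
robot.goto(H0+[0,0,.08],o)
c=robot.move_straight(H0,vel=.12,contact_N=8); print('down',c,robot.sense()['tcp_pos'])
robot.grip(0,60); s=robot.sense(); print(s['opening'],s['gripper_force'],s['wrist_force'])
c=robot.move_straight(H0-.164*fx,vel=.12,contact_N=15); s=robot.sense(); print('pull',c,s['tcp_pos'],s['wrist_force'],s['t'])
robot.grip(.3); p=np.array(robot.sense()['tcp_pos']); print('out at',p)
robot.move_straight(p+[0,0,.08],vel=.2)
q=robot.sense()['joint_pos']
for y in (FY,FY+np.pi,FY-np.pi): print(y,robot.inverse_kinematics([.5,-.28,.12],[np.pi,0,y]))
f=robot.grab_frame('top'); np.savez('top1.npz',**f); P=cloud(f)
im=f['image'][130:260,300:460,::-1]; cv2.imwrite('pics/open.png',cv2.resize(np.ascontiguousarray(im),None,fx=4,fy=4))
E
```

```text
down True [ 0.57217803 -0.27919908  0.03972239]
0.10431984741005984 58.46414923667908 [0.56673526 0.25530414 4.94793039]
pull False [ 0.40909595 -0.29081845  0.03902029] [1.99479971 2.76037097 5.39536106] 9.075
out at [ 0.40771409 -0.29172059  0.03845134]
0.07 [ 0.55963607  0.44612243 -0.15893493  1.89185348  0.09435402  0.81076044
 -1.1498704 ]
3.211592653589793 [ 1.07793474  0.60350841 -0.87921942  1.86222927  0.56824736  0.94806809
  1.57964839]
-3.0715926535897933 [ 1.07793474  0.60350841 -0.87921942  1.86222927  0.56824736  0.94806809
  1.57964839]
```

View pics/open.png

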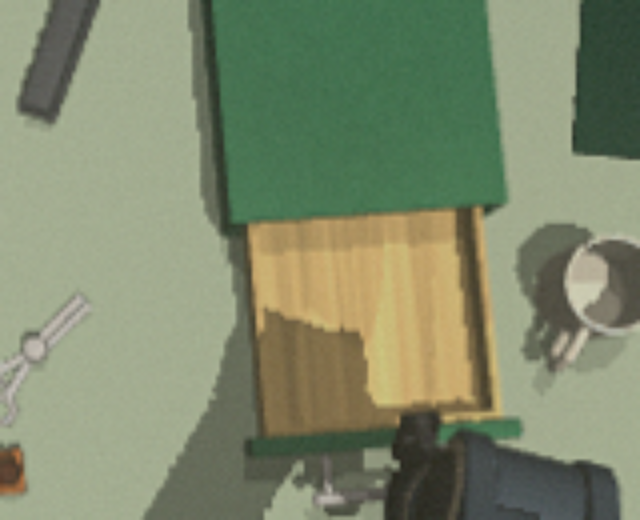

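The drawer is out: front panel at about (385,437) and empty wooden interior from (250,222) to (497,410) in the crop. Next I carry the two shut clamps.

```bash
cat >> h.py <<'E'
def carry(robot,xy,pyaw,dst,dyaw,floor,zt=.17):
    a=np.r_[xy,.0225]; b=np.r_[dst[:2],.0225+floor+.001]
    robot.grip(.5,60)
    robot.goto([a[0],a[1],zt-.05],[np.pi,0,pyaw])
    print('down',robot.move_straight(a,vel=.12,contact_N=12),robot.sense()['tcp_pos'])
    robot.grip(0,60); s=robot.sense(); print('grip',s['opening'],s['gripper_force'])
    robot.move_straight([a[0],a[1],zt],vel=.15)
    robot.goto([b[0],b[1],zt],[np.pi,0,dyaw])
    print('held',robot.sense()['opening'])
    print('place',robot.move_straight(b,vel=.12,contact_N=6),robot.sense()['tcp_pos'],robot.sense()['wrist_force'])
    robot.grip(.5); robot.move_straight([b[0],b[1],zt],vel=.2); print('t',robot.sense()['t'])
E
python3 - <<'E'
from plant import robot
from h import *
P=cloud(dict(np.load('top1.npz')))
Q=P.reshape(-1,3); D0=np.array([.409,-.291,0])+.154*fx
L=(Q-D0)@np.c_[fx,fyv,[0,0,1]]
k=(L[:,2]>.016)&(L[:,2]<.028)&(abs(L[:,0]+.02)<.07)&(abs(L[:,1])<.12); print('floor z',np.median(L[k,2]),'y',np.percentile(L[k,1],[1,99]),D0)
D=D0+.008*fx-.005*fyv
carry(robot,[.5253,-.0215],-.805+np.pi/2,D,FY,.022)
f=robot.grab_frame('top'); np.savez('top2.npz',**f)
cv2.imwrite('pics/p1.png',cv2.resize(np.ascontiguousarray(f['image'][130:270,220:460,::-1]),None,fx=3.3,fy=3.3,interpolation=cv2.INTER_CUBIC))
E
```

```text
floor z 0.022535911327454694 y [-0.09024158  0.07460452] [ 0.56262285 -0.2802288   0.        ]
down False [ 0.52588452 -0.02153604  0.02303841]
grip 0.1758230684796586 58.509031534194946
held 0.1807761621662869
place True [ 0.57018055 -0.28376529  0.04557346] [0.32929839 0.51578036 3.45328575]
t 17.2
```

View pics/p1.png

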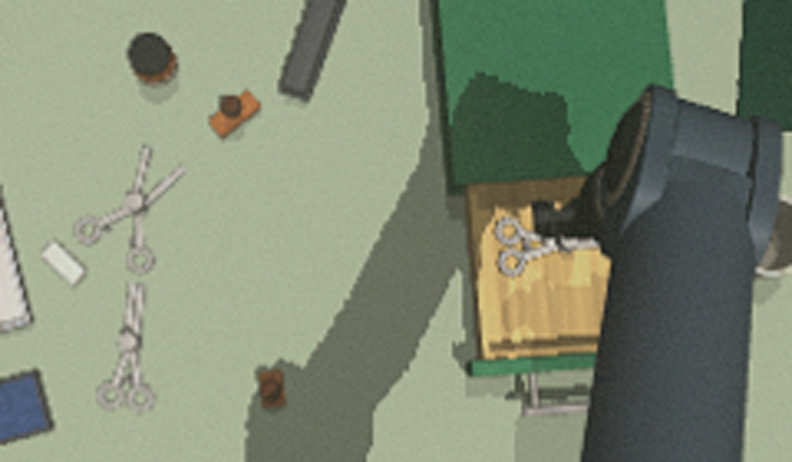

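The first clamp lies in the drawer, rings at (510,247), jaws toward the right wall. Next come the second shut clamp, then the open one to the tray.

Run:
```python
from plant import robot
from h import *
D0=np.array([.409,-.291,0])+.154*fx
carry(robot,[.4738,.1346],-.09+np.pi/2,D0-.057*fx-.009*fyv,FY,.022)
iy=-.24
for k in (0,np.pi/2,-np.pi/2):
    print(k,[None if q is None else q[6].round(2) for q in (robot.inverse_kinematics([.608,.1295,.0225],[np.pi,0,iy+k]),robot.inverse_kinematics([.5765,.319,.03],[np.pi,0,.27+k]))])
robot.goto([.5,-.05,.36],[np.pi,0,FY])
f=robot.grab_frame('top'); np.savez('top3.npz',**f)
cv2.imwrite('pics/p2.png',cv2.resize(np.ascontiguousarray(f['image'][130:270,220:460,::-1]),None,fx=3.3,fy=3.3,interpolation=cv2.INTER_CUBIC))
```

```text
down False [0.47433624 0.13482577 0.02299534]
grip 0.18089020348312718 58.462108969688416
held 0.17924484486572106
place True [ 0.50580564 -0.29238829  0.04550068] [0.56679225 0.55579555 4.34822454]
t 25.2667
0 [np.float64(-2.33), np.float64(-2.24)]
1.5707963267948966 [np.float64(-0.95), np.float64(-0.76)]
-1.5707963267948966 [np.float64(1.81), np.float64(-2.62)]
```

View pics/p2.png

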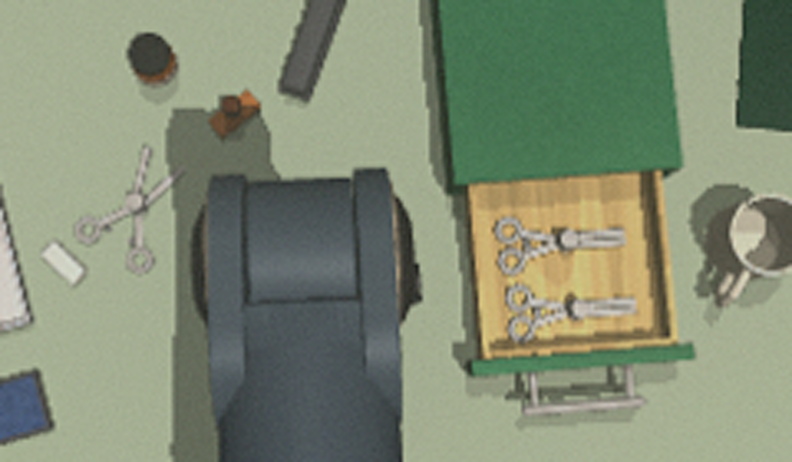

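Both clamps lie flat in the drawer, posts at (568,240) and (573,306), clear of the walls. Next: the open clamp to the tray, then shut the drawer.

Run:
```python
from plant import robot
from h import *
carry(robot,[.608,.1295],-.24+np.pi/2,np.array([.5765,.319]),.27+np.pi/2,.0043)
h=np.array([.4085,-.2912,.039]); o=[np.pi,0,np.pi/2+FY]
robot.grip(.3,60)
robot.goto(h+[0,0,.12],o)
print('down',robot.move_straight(h+[0,0,.001],vel=.12,contact_N=10),robot.sense()['tcp_pos'])
robot.grip(0,60); print(robot.sense()['opening'])
h=np.array(robot.sense()['tcp_pos'])
print('push',robot.move_straight(h+.150*fx,vel=.12,contact_N=20),robot.sense()['tcp_pos'])
print('push2',robot.move_straight(h+.185*fx,vel=.04,contact_N=20),robot.sense()['tcp_pos'],robot.sense()['wrist_force'])
robot.sleep(.3); robot.grip(.3); p=np.array(robot.sense()['tcp_pos']); print(p, (p-h)@fx)
robot.move_straight(p+[0,0,.1],vel=.2)
robot.goto([.42,-.29,.35],o); robot.sleep(.3)
for n in ('top','wrist','scene'):
    f=robot.grab_frame(n); np.savez(n+'4.npz',**f); cv2.imwrite(f'pics/{n}4.png',f['image'][:,:,::-1])
print(robot.sense()['t'])
a=rectify(dict(np.load('top4.npz')),.40,.72,-.4,.42,.02,900)
cv2.imwrite('pics/fin.png',a)
```

```text
down False [0.60863362 0.12980503 0.02326075]
grip 0.18172626163526395 58.586023449897766
held 0.17803303251479705
place True [0.57575919 0.31837278 0.02771387] [-0.68815116 -1.63104547  4.33771469]
t 33.5667
down False [ 0.40908572 -0.29142049  0.04060839]
0.10219868985905838
push False [ 0.55907137 -0.28081811  0.04115782]
push2 True [ 0.57435223 -0.27968584  0.04109557] [-1.16745299 -0.68621758  6.17089075]
[ 0.57182188 -0.27914237  0.04018987] 0.16276898586724203
42.2417
```

View pics/fin.png

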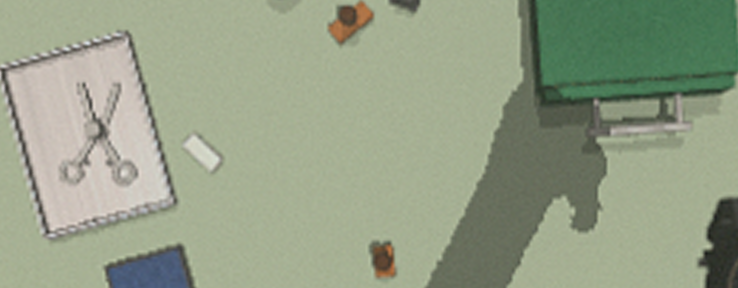

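The open clamp lies in the tray with jaws still open at (100,130), and the drawer looks shut with the bar at (640,128). To be sure, I'll nudge the bar once more with closed fingers and compare it with the first view.

Run:
```python
from plant import robot
from h import *
o=[np.pi,0,np.pi/2+FY]; h=np.array([.5725,-.280,.042])
def bar(f):
    P=cloud(f); hsv=cv2.cvtColor(f['image'],cv2.COLOR_RGB2HSV); g=(hsv[...,0]>60)&(hsv[...,0]<90)&(hsv[...,1]>80)
    L=P-np.array([.5725,-.28,0]); lx,ly=L@fx,L@fyv
    m=~g&(P[...,2]>.047)&(P[...,2]<.056)&(abs(lx)<.02)&(abs(ly)<.035); return m.sum(),np.median(lx[m]).round(4),lx[m].mean().round(4)
print('bar before',bar(dict(np.load('wh.npz'))),'now',bar(dict(np.load('wrist4.npz'))))
robot.grip(0,40)
robot.goto(h-.05*fx+[0,0,.06],o); robot.move_straight(h-.05*fx,vel=.12)
print(robot.move_straight(h-.028*fx,vel=.08,contact_N=12),robot.sense()['tcp_pos'])
print(robot.move_straight(h-.002*fx,vel=.03,contact_N=15),robot.sense()['tcp_pos'],robot.sense()['wrist_force'])
robot.move_straight(h-.06*fx,vel=.12); robot.move_straight(h-.06*fx+[0,0,.12],vel=.2)
robot.goto([.54,-.29,.34],[np.pi,0,np.pi/2+.1]); robot.sleep(.3)
f=robot.grab_frame('wrist'); print('bar after',bar(f),robot.sense()['t'])
```

```text
bar before (np.int64(392), np.float64(-0.0008), np.float64(-0.0007)) now (np.int64(384), np.float64(-0.0015), np.float64(-0.0011))
False [ 0.54518145 -0.28169301  0.04228947]
True [ 0.5551978  -0.28134818  0.04117129] [-0.2215275   0.26557208 -0.30124688]
bar after (np.int64(389), np.float64(-0.0001), np.float64(0.0001)) 47.6333
```

```bash
python3 -c "
from plant import robot
print(robot.close_job())"
```

```text
the job is handed in; nothing more can be done
None
```

Job handed in at about 48 s: both shut clamps are in the drawer, which I pushed to its stop; the open clamp is in the pen tray with its jaws still open, and I saw no shift in the other items still in view at the end.

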